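# Hang the pipette on the carousel

## Task

Turn the head of the pipette carousel by the bar on its top until the empty fork stands over the black pointer of the base. Then take the pipette out of its bench rest, hang it by its finger hook on that fork, press it down through the stiff spring clip until it is fully home, bearing firmly (about 15 N of push) on the fork's stop, without forcing it (never 25 N), and let go. Leave the bottles and the loose cap alone.

Things in the scene. Friction and masses are not known exactly. Their poses are not given: they have to be found in the camera images.
- carousel: Pipette carousel, fixed: grey base 224 mm across, 18 mm high; origin at its underside's centre, z on the turning axis. Its -x is the front: a flat black pointer sticks out there to 152 mm from the axis. The head on its column has five arms 72 degrees apart ending in forks; white pipettes, part of the head, hang on four (88 to 116 mm from the axis, tops 245 mm high); the fifth fork is empty
- head (a joint): Angle of the turning head, rad, counterclockwise from above; 0 when the empty fork stands over the pointer. It turns endlessly either way, stays where it is left, and needs about 0.12 N m to turn. It starts 0.9 to 3.0
- turn_handle (a point): Point on the turning axis at 280 mm height, in the black bar on top of the head: 90 mm long, 12 mm thick, from 258 to 292 mm height. Site axes turn with the head: the bar lies along the point's y, and the empty fork is on its -x side
- empty_place (a point): Point 165 mm high, 82.5 mm from the axis, 2.5 mm above the middle of the top edge of the empty fork's upright plate; plate 5 mm thick (radially), 24 mm wide, 44 mm deep. Axes turn with the head: -x radially outward, y along the plate, z up. A pipette hung here has its hook's blade on the inner side, its body outside, and its own x along this point's +x, towards the turning axis
- pipette: White pipette, upright, 215 mm tall, 0.1 to 0.17 kg, origin at its lower end, z up along it. Round shaft 18.5 mm thick up to 90 mm; body 28 (x) by 26 (y) mm with flat sides from 90 to 200 mm, best gripped across y at 180 mm; plunger button 18 mm thick to 215 mm. Finger hook on the +x side: arm 14 mm wide, 135 to 141 mm high, out to x = 26 mm, with a blade 4 mm thick (x 22 to 26 mm) down to 107 mm
- hook (a point): On the pipette: underside of the hook's arm, midway in the 8 mm gap between body and blade: x = 18, y = 0, z = 135 mm in the pipette's frame. When the pipette is fully home this point lies on the stop's edge, 0 to 10 mm above point empty_place and within about 2 mm of it sideways
- rest: Bench rest fixed to the bench, holding the pipette at the start: base 90 x 90 x 8 mm with a square tube, 28 mm outside, 20 mm inside, up to 78 mm. Origin at the centre of its underside. The pipette stands loosely on the floor of the tube (8 mm high) and must be lifted 75 mm or more to come out
- bottle_a: Amber bottle with blue cap, 84 mm across, 190 mm tall, origin at the centre of its underside: leave alone
- bottle_b: A second such bottle: leave alone
- cap: Loose blue screw cap, 66 mm across, 26 mm high, lying open side up, origin at the centre of its underside: leave alone
- clip (a point): Spring clip inside the empty fork, 12 mm below point empty_place: two steel wires 18 mm apart, flared to 26 mm at their tops (173 mm high), guide the hook's blade sideways; a leaf spring leaves only about 2 mm to the plate, so the 4 mm blade must be pushed in, with some 2 to 8 N (more than the pipette's weight) over the last 10 to 25 mm, until the hook bears hard on the stop
- stop: Holder of the adjustable stop in the empty fork's plate; origin and axes as point empty_place. The stop is a steel strip 16 mm wide, 3.4 mm thick, with a rounded upper edge on which the hook's arm must bear. It is clamped with that edge 0 to 10 mm above this origin, differently each time; the height is not reported, so feel for it: it does not give
Things that resemble listed ones, but are neither listed nor needed, are in the scene too. Of the things like the pipette, leave any that is pink; of the rest the smaller one is meant.

How it is judged (in metres and radians):
On the way, in this order (a step that is already met when the one before it is completed fails the run):
1. the empty fork has been turned over the pointer (within 10 mm sideways) and stands still, the pipette still in its rest (x of empty_place in the frame of carousel below -0.05 m and y of empty_place in the frame of carousel between -0.01 and 0.01 m and velocity of joint head between -0.05 and 0.05 rad/s and distance of pipette from where it was at the start of the episode below 0.02 m), for 0.2 s.
2. the pipette's hook is home on the empty fork and bears on its stop with more than 6 N, beyond what the clip takes up (horizontal distance between hook and empty_place below 0.005 m and z of hook in the frame of empty_place between -0.003 and 0.012 m and contact force between pipette and stop above 6 N), for 0.1 s.
At the end, for the whole second after the job is handed in: The pipette hangs at rest, upright within 0.1 rad, its hook within 5 mm of the empty fork's middle and resting on the fork's stop (0 to 10 mm above the plate), and that fork still stands over the pointer within 14 mm (horizontal distance between hook and empty_place below 0.005 m and z of hook in the frame of empty_place between -0.003 and 0.012 m and contact force between pipette and stop above 0.2 N and x of empty_place in the frame of carousel below -0.05 m and y of empty_place in the frame of carousel between -0.014 and 0.014 m and angle between pipette's own z axis and vertical below 0.1 rad and linear speed of pipette below 0.02 m/s and velocity of joint head between -0.05 and 0.05 rad/s); the robot touches nothing.
It fails at once if the pipette is forced: more than 25 N on the stop, or more than 40 N in all between pipette and carousel (contact force between pipette and stop above 25 N or contact force between pipette and carousel above 40 N).
It fails at once if the pipette falls over (angle between pipette's own z axis and vertical above 0.6 rad).
It fails at once if a bottle or the loose cap is shifted by more than 20 mm (distance of any of bottle_a, bottle_b, cap from where it was at the start of the episode above 0.02 m).
It also fails if it takes over 72 s, if anything falls off the work surface, if the arm or the gripper's body presses on something with over 40 N, if the wrist force passes 120 N, or if a joint passes its speed limit or range.

## Robot

A 6-joint arm with a two-finger parallel gripper is mounted at the origin on the work surface. World frame = base frame: x ahead of the robot, y to its left, z up, the work surface at z = 0. Lengths are in mm, angles in rad, forces in N, time in s.
With the tool pointing down it reaches from about 350 to 775 mm from the base axis. Payload 7.3 kg.
Tool frame: the origin (TCP) lies at the centre of the arm's flange, where the gripper is bolted on; the fingertips stand 178 mm ahead of it and the grasp point (between the pads) lies 159 mm ahead of it; z points along the fingers, y is the direction in which the jaws open and shut (so a half turn about z gives the same grasp; the last joint's range is limited). The gripper opens to 92 mm and grips with 3 to 60 N. Pads are 19 mm wide; open, the fingers measure 130 mm over their backs; the gripper's body (75 mm by 190 mm) begins 47 mm behind the grasp point.
Start: joints at [-1.395, 0.342, 1.524, -0, 1.275, -0.146], TCP at [166.064, -498.047, 404.741] pointing down, gripper open.
Joint ranges: [-2.53, 2.53], [-0.77, 2.02], [0.04, 2.7], [-1, 4.14], [0.28, 2.66], [-3.11, 3.11]. Speed limits (rad/s): [2.57, 2.57, 3.14, 3.14, 3.14, 3.14].

## Interface

Orientations are given as [roll, pitch, yaw] about the fixed x, y, z axes, in that order (R = Rz(yaw) Ry(pitch) Rx(roll)).
In Python, from plant import get_obs, capture, close_job gives the robot as it stands. The module is installed in compiled form; this text tells all that it offers.
- The arm moves only by the shell command python3 -m pendant 'ROWS'. ROWS is JSON, a list of rows, each a list of 3 entries, a list of its own where there are three numbers: the shift along the tool's x, y, z in m, then the turn, a rotation vector about the tool's x, y, z in rad, then the finger opening in m, from 0 to 0.0918. In form: [[[tx, ty, tz], [wx, wy, wz], fingers], ...]. A call has 1 to 10 rows; each row is the pose to reach, as a shift and turn from the pose commanded when the call began, along the tool's axes at that moment; what a row does not reach only later rows make up. A row lasts 1/12 s, in which the tool goes at most 41.7 mm and 7.16 degrees, less where a joint would pass 70% of its speed; a pose out of reach is approached as far as the arm can. A call with a gripper value outside its range is refused whole. The fingers move at their own pace and stop on an object; the grip force is fixed at half the most. Time passes only in rows, so rows that repeat a pose let the fingers close. It gives the time, the measured TCP pose, the force and the opening at its end, in the units of the state.
- get_obs(): the state, without advancing time (a new reading comes with each control period).
- capture(name): name is "side" or "top"; returns a dict with "color" (480x640x3 uint8, red, green, blue), "mtx" (3x3 intrinsics, pixels), "dist" ([k1, k2, p1, p2, k3] as OpenCV has them; the pictures are not rectified), "rvec" (rotation vector, rad) and "tvec" (3), from world to camera coordinates, as OpenCV has them. Camera axes: x right, y down, z forward; pixel columns grow to the right and rows downward; lengths in mm; the calibration is good to about 2 mm. A picture is of the moment at which its call begins. There is no depth.
- close_job(): hands the job in, once; it reports no verdict.
The state is a dict: "time": time; "joint_positions": joint angles; "dq": joint speeds; "tau": joint torques, N m; "tool_pos": TCP position; "tcp_rot": TCP orientation; "contact_force": force on the tool from outside, world axes, zero at the start; "moment": the same for the moment, N m; "grip_width": finger opening in mm.
Only numpy, scipy, OpenCV 4.12 (cv2) and the standard library are available. Lean on these libraries where they do the work, as an engineer would, in place of code of your own. Each camera call takes 0.05 s, during which the arm holds its last target. There are 200 camera calls.

## Working session

There is one attempt and no reset: what is moved stays moved. The work goes in short steps, Python scripts to look and compute and a shell command to move; the robot and the scene stay as the last step left them, time stands still between calls to the robot, and variables do not carry over. Pictures are saved under pics/ and viewed, about 8 in all and at most 12, crops included, and the job is handed in when it is done.

```bash
mkdir -p pics; cat > h.py <<'E'
import numpy as np, cv2, pickle
from plant import get_obs, capture
from scipy.spatial.transform import Rotation as R
def snap(name,fn):
    c=capture(name); cv2.imwrite('pics/'+fn+'.png',cv2.cvtColor(c['color'],cv2.COLOR_RGB2BGR)); pickle.dump(c,open('pics/'+fn+'.pkl','wb')); return c
def load(fn): return pickle.load(open('pics/'+fn+'.pkl','rb'))
def crop(fn,x0,y0,x1,y1,out,s=None):
    im=cv2.imread('pics/'+fn+'.png')[y0:y1,x0:x1]; s=s or min(800/(x1-x0),600/(y1-y0)); cv2.imwrite('pics/'+out+'.png',cv2.resize(im,None,fx=s,fy=s,interpolation=cv2.INTER_CUBIC)); print('scale',s)
def ray(c,uv):
    p=cv2.undistortPoints(np.array([[uv]],float),c['mtx'],np.array(c['dist'],float))[0,0]
    r,_=cv2.Rodrigues(np.array(c['rvec'],float)); t=np.array(c['tvec'],float).ravel()
    return -r.T@t, r.T@np.array([p[0],p[1],1])
def atz(c,uv,z):
    o,d=ray(c,uv); return o+d*(z-o[2])/d[2]
def proj(c,P):
    return cv2.projectPoints(np.array(P,float).reshape(-1,3),np.array(c['rvec'],float),np.array(c['tvec'],float),c['mtx'],np.array(c['dist'],float))[0][:,0]
def tri(c1,uv1,c2,uv2):
    o1,d1=ray(c1,uv1);o2,d2=ray(c2,uv2); s=np.linalg.lstsq(np.c_[d1,-d2],o2-o1,rcond=None)[0]
    a=o1+d1*s[0];b=o2+d2*s[1]; return (a+b)/2,np.linalg.norm(a-b)
E
python3 - <<'E'
from h import *
for n in('top','side'):
    c=snap(n,n+'0'); print(n,ray(c,(320,240)))
o=get_obs(); print(o)
E
```

```text
top (array([ 449.07391132,   21.24898929, 1206.495434  ]), array([ 0.13831242, -0.00640589, -0.99043232]))
side (array([1110.31597466, -279.85805764, 1097.86946599]), array([-0.49373878,  0.28287949, -0.82231962]))
{'time': 0.1, 'joint_positions': array([-1.39502257e+00,  3.42701188e-01,  1.52490636e+00,  5.08225561e-06,
        1.27539683e+00, -1.46007912e-01]), 'dq': array([-1.24581435e-05, -1.64898587e-03, -1.91834592e-03,  3.87794041e-04,
        4.44328098e-05,  3.67627698e-04]), 'tau': array([ 1.64430250e-03, -4.32003272e+01, -2.44695854e+01,  7.18610385e-02,
        5.25774679e-02, -5.61331785e-05]), 'tool_pos': array([ 166.03407789, -497.94163548,  404.09457518]), 'tcp_rot': array([-3.14019666e+00, -2.10199742e-04,  3.21780037e-01]), 'contact_force': array([ 0.61795992,  0.23514852, -0.39452442]), 'moment': array([-0.01705596,  0.01170969, -0.02096896]), 'grip_width': 92.00467441224781}
```

View pics/top0.png

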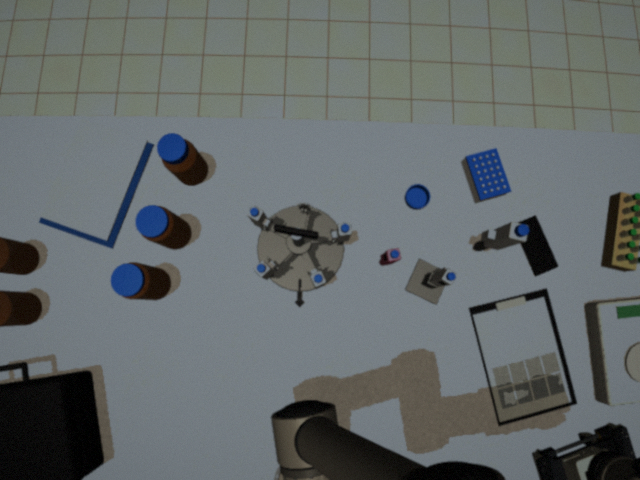

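View pics/side0.png

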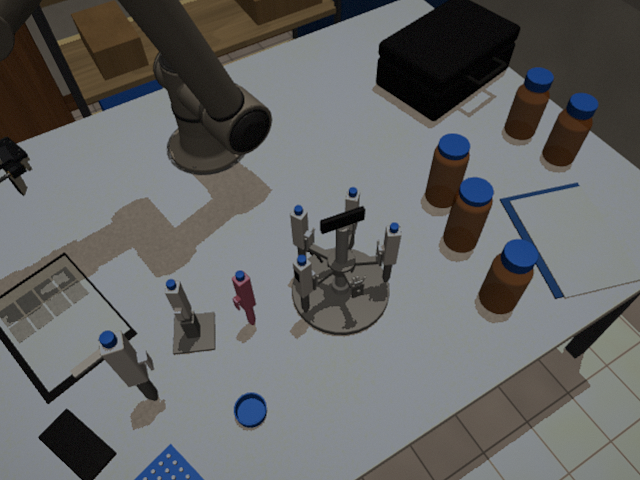

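The top view shows the carousel at about (300,247) with its pointer at (300,300). The empty fork is near (304,208), about opposite the pointer. The rest with the smaller white pipette is at (435,280), and the pink decoy is at (390,256). Next I'll enlarge both.

```bash
python3 - <<'E'
from h import *
a=cv2.imread('pics/top0.png')
A=cv2.resize(a[195:310,240:360],None,fx=5,fy=5,interpolation=cv2.INTER_CUBIC) #600x575
b=cv2.resize(a[250:310,400:465],None,fx=5,fy=5,interpolation=cv2.INTER_CUBIC)
cv2.imwrite('pics/z1.png',np.hstack([A]))
s=cv2.imread('pics/side0.png')
B=cv2.resize(s[265:365,150:225],None,fx=5,fy=5,interpolation=cv2.INTER_CUBIC) #500x375
b=cv2.copyMakeBorder(b,0,500-300,0,0,cv2.BORDER_CONSTANT)
cv2.imwrite('pics/z2.png',np.hstack([b,B]))
E
```

```text
(no output)
```

View pics/z1.png

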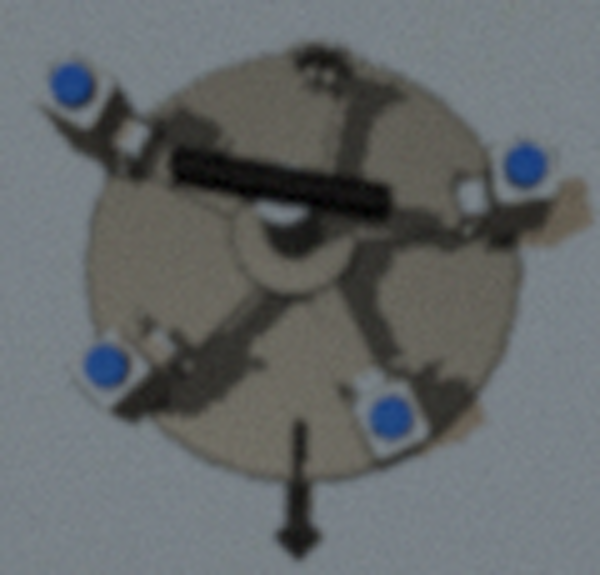

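View pics/z2.png

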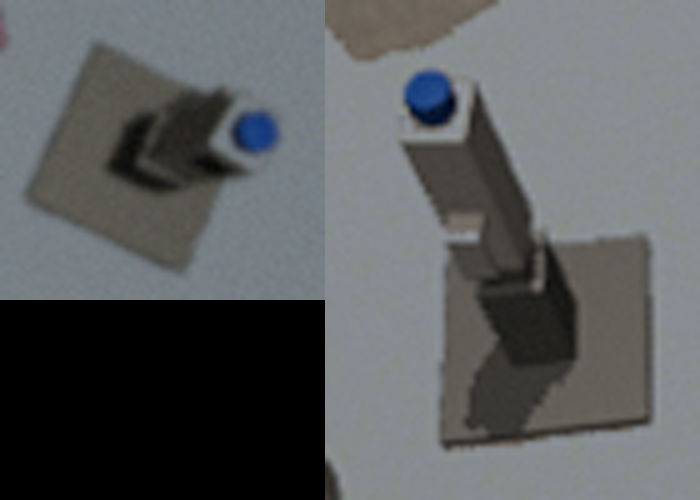

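```bash
cat > fit.py <<'E'
from h import *
from scipy.optimize import least_squares
t=load('top0');s=load('side0')
T=lambda x,y:np.array([240+x/5,195+y/5]);T2=lambda x,y:np.array([400+x/5,250+y/5]);S2=lambda x,y:np.array([150+(x-325)/5,265+y/5])
tip=atz(t,T(299,558),18);print('tip',tip)
btn=[T(72,84),T(107,366),T(391,416),T(526,163)]
P=np.array([atz(t,b,245) for b in btn]);print(P)
# head: center, angle of empty fork a; buttons at a+72k ccw
f=lambda p:np.concatenate([P[k,:2]-(p[:2]+102*np.array([np.cos(p[2]+1.2566*(k+1)),np.sin(p[2]+1.2566*(k+1))])) for k in range(4)])
r=least_squares(f,[P[:,0].mean(),P[:,1].mean(),0.]);print(r.x,r.fun.round(1))
L=np.array([atz(t,T(88,255),18),atz(t,T(520,270),18),atz(t,T(300,482),18),atz(t,T(310,44),18)]);print('base edge',L.round(1))
b=[atz(t,T(172,168),292),atz(t,T(390,202),292)];print('bar',b, (b[0]+b[1])/2)
d=tip[:2]-r.x[:2];print('pointer dir',np.arctan2(d[1],d[0]),np.hypot(*d))
# rest
q=[atz(t,T2(*k),8) for k in[(98,42),(25,200),(185,272)]]+[atz(s,S2(*k),8) for k in[(650,237),(650,420),(442,443)]]
print('rest corners',np.round(q,1))
print('button',tri(t,T2(257,132),s,S2(430,88)),atz(t,T2(257,132),215+8),atz(s,S2(430,85),215+8))
E
python3 fit.py
```

```text
tip [443.910968   60.5381105  18.       ]
[[639.58112822 154.06707837 245.        ]
 [521.55571047 134.51009559 245.        ]
 [503.82988648  16.84026865 245.        ]
 [610.87176969 -37.05288274 245.        ]]
[ 5.94176720e+02  6.32814236e+01 -1.49850165e-01] [-0.2 -0.4  0.  -0.4  0.2  0.5  0.   0.3]
base edge [[595.4 173.3  18. ]
 [593.3 -48.7  18. ]
 [482.2  61.1  18. ]
 [708.9  62.7  18. ]]
bar [array([597.33084945, 106.3734429 , 292.        ]), array([585.88784011,  19.51920697, 292.        ])] [591.60934478  62.94632494 292.        ]
pointer dir -3.1233382722003085 150.29079095249995
rest corners [[ 574.7 -246.7    8. ]
 [ 492.  -208.4    8. ]
 [ 456.6 -291.8    8. ]
 [ 501.5 -207.5    8. ]
 [ 581.7 -244.5    8. ]
 [ 544.6 -325.2    8. ]]
button (array([ 516.22527472, -267.49357042,  216.18349298]), np.float64(3.5213611546444987)) [ 515.13630374 -267.19519974  223.        ] [ 520.53621378 -265.53572533  223.        ]
```

```bash
cat >> h.py <<'E'
def goal(x,y,z,yaw=None):
    """shift in tool axes (m) and wz turn from the current pose, to TCP x,y,z (mm), tool down"""
    o=get_obs(); Rm=R.from_euler('xyz',o['tcp_rot']); p=np.array(o['tool_pos'])
    psi=o['tcp_rot'][2]; d=Rm.inv().apply(np.array([x,y,z])-p)/1000
    print('shift',d.round(4),'t',o['time'],'pose',p.round(1),o['tcp_rot'].round(4),'F',o['contact_force'].round(1),'q6',o['joint_positions'][5].round(3),'w',round(o['grip_width'],1))
    if yaw is not None: 
        rv=(Rm.inv()*R.from_euler('xyz',[np.pi,0,yaw])).as_rotvec(); print('turn',rv.round(4))
E
python3 - <<'E'
from h import *
s=load('side0')
for b in [(353,191),(299,210),(302,260),(394,228)]: print(atz(s,b,245).round(1))
goal(594.5,63,460,0.3218+1.1)
E
```

```text
[529.5 133.5 245. ]
[514.1  15.4 245. ]
[619.5 -38.5 245. ]
[649.3 150.3 245. ]
shift [ 0.5839 -0.3967 -0.0552] t 0.1 pose [ 166.  -497.9  404.1] [-3.1402e+00 -2.0000e-04  3.2180e-01] F [ 0.6  0.2 -0.4] q6 -0.146 w 92.0
turn [-1.1e-03 -1.0e-03 -1.1e+00]
```

```bash
python3 -m pendant '[[[0,0,-0.04],[0,0,-0.12],0.0918],[[0.05,-0.03,-0.0562],[0,0,-0.24],0.0918],[[0.584,-0.397,-0.0562],[0,0,-1.1],0.0918],[[0.584,-0.397,-0.0562],[0,0,-1.1],0.0918],[[0.584,-0.397,-0.0562],[0,0,-1.1],0.0918],[[0.584,-0.397,-0.0562],[0,0,-1.1],0.0918],[[0.584,-0.397,-0.0562],[0,0,-1.1],0.0918],[[0.584,-0.397,-0.0562],[0,0,-1.1],0.0918],[[0.584,-0.397,-0.0562],[0,0,-1.1],0.0918],[[0.584,-0.397,-0.0562],[0,0,-1.1],0.0918]]'
python3 - <<'E'
from h import *
goal(594.5,63,460,0.3218+2.2)
E
```

```text
time: 0.93
tool_pos: [394.2, -200.0, 458.3]
tcp_rot: [-3.141, 0.0, 1.428]
contact_force: [1.0, -1.3, 1.4]
grip_width: 91.9
shift [ 0.2888  0.1607 -0.0017] t 0.9333 pose [ 394.2 -200.   458.3] [-3.1414e+00  1.0000e-04  1.4276e+00] F [ 1.  -1.3  1.4] q6 -0.5 w 91.9
turn [-2.0000e-04 -0.0000e+00 -1.0942e+00]
```

```bash
python3 -m pendant '[[[0.289,0.161,0],[0,0,-1.2],0.0918],[[0.289,0.161,0],[0,0,-1.2],0.0918],[[0.289,0.161,0],[0,0,-1.2],0.0918],[[0.289,0.161,0],[0,0,-1.2],0.0918],[[0.289,0.161,0],[0,0,-1.2],0.0918],[[0.289,0.161,0],[0,0,-1.2],0.0918],[[0.289,0.161,0],[0,0,-1.2],0.0918],[[0.289,0.161,0],[0,0,-1.2],0.0918],[[0.289,0.161,0],[0,0,-1.2],0.0918],[[0.289,0.161,0],[0,0,-1.2],0.0918]]'
python3 -m pendant '[[[0,0,0],[0,0,-1.2],0.0918],[[0,0,0],[0,0,-1.2],0.0918],[[0,0,0],[0,0,-1.2],0.0918],[[0,0,0],[0,0,-1.2],0.0918],[[0,0,0],[0,0,-1.2],0.0918],[[0,0,0],[0,0,-1.2],0.0918],[[0,0,0],[0,0,-1.2],0.0918],[[0,0,0],[0,0,-1.2],0.0918],[[0,0,0],[0,0,-1.2],0.0918],[[0,0,0],[0,0,-1.2],0.0918]]'
python3 - <<'E'
from h import *
goal(594.5,63,445,4.56)
t=snap('top','top1');s=snap('side','side1')
E
```

```text
time: 1.77
tool_pos: [593.8, 51.1, 464.4]
tcp_rot: [-3.116, 0.012, 2.622]
contact_force: [-24.7, -53.8, 36.7]
grip_width: 10.8
time: 2.6
tool_pos: [603.1, 50.0, 468.5]
tcp_rot: [-3.095, 0.024, -2.465]
contact_force: [47.2, -36.3, 20.3]
grip_width: 27.1
shift [-0.0008  0.0166  0.0227] t 2.6 pose [603.1  50.  468.5] [-3.0949  0.0239 -2.4652] F [ 47.2 -36.3  20.3] q6 -2.284 w 27.1
turn [-0.0534  0.0055 -0.7424]
```

```bash
python3 - <<'E'
from h import *
a=cv2.imread('pics/side1.png')[130:350,230:450];b=cv2.imread('pics/top1.png')[170:320,220:400]
A=cv2.resize(a,(400,400),interpolation=cv2.INTER_CUBIC);B=cv2.resize(b,(400,333),interpolation=cv2.INTER_CUBIC)
B=cv2.copyMakeBorder(B,0,67,0,0,cv2.BORDER_CONSTANT);cv2.imwrite('pics/z3.png',np.hstack([A,B]))
E
```

```text
(no output)
```

View pics/z3.png

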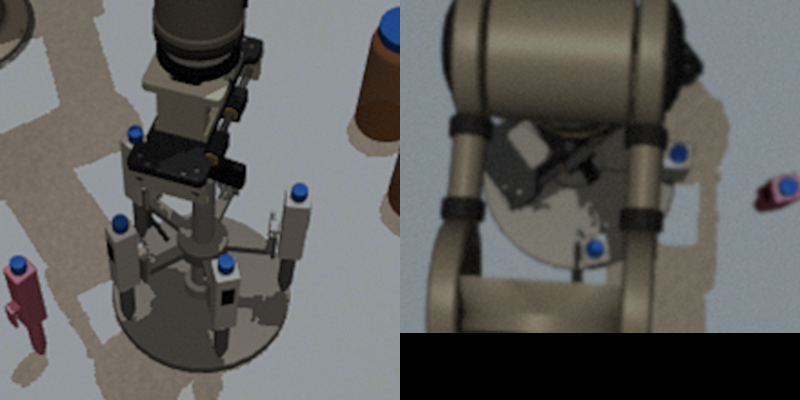

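I made an error here: at TCP z = 460 the fingertips are at 282 mm, below the bar's top at 292, so they struck the bar. Nothing looks displaced apart from the head, which has turned. I'll lift straight up, then look again.

```bash
python3 -m pendant '[[[0,0,-0.02],[0,0,0],0.0918],[[0,0,-0.04],[0,0,0],0.0918],[[0,0,-0.06],[0,0,0],0.0918],[[0,0,-0.06],[0,0,0],0.0918],[[0,0,-0.06],[0,0,0],0.0918]]'
python3 - <<'E'
from h import *
goal(594.5,63,520,None)
E
```

```text
time: 3.12
tool_pos: [595.6, 59.9, 518.7]
tcp_rot: [-3.141, 0.001, -2.461]
contact_force: [-0.9, -0.2, -1.2]
grip_width: 66.9
shift [-0.001   0.0031 -0.0013] t 3.1167 pose [595.6  59.9 518.7] [-3.1406e+00  1.0000e-03 -2.4615e+00] F [-0.9 -0.2 -1.2] q6 -2.279 w 66.9
```

```bash
cat > head.py <<'E'
from h import *
from scipy.optimize import least_squares
from itertools import permutations
def blobs(c,x0,y0,x1,y1):
    im=c['color'][y0:y1,x0:x1].astype(int); m=((im[...,2]>im[...,0]+60)&(im[...,2]>90)).astype(np.uint8)
    n,_,st,ce=cv2.connectedComponentsWithStats(m); return [(ce[i]+[x0,y0]).round(1) for i in range(1,n) if 15<st[i,4]<200]
def fit(P,c0=None):
    best=None
    n=len(P)
    for a0 in np.arange(0,2*np.pi,0.2):
        def f(p):
            A=p[2]+1.25664*np.arange(1,5); M=p[:2]+102*np.c_[np.cos(A),np.sin(A)]
            return np.linalg.norm(P[:,None,:2]-M[None],axis=2).min(1)
        r=least_squares(f,[*(c0 if c0 is not None else P[:,:2].mean(0)),a0])
        if best is None or r.cost<best.cost: best=r
    return best.x,best.fun
if __name__=='__main__':
    import sys
    s=snap('side','side'+sys.argv[1]);t=snap('top','top'+sys.argv[1])
    for c,w in((s,(270,150,420,320)),(t,(230,180,365,300))):
        b=blobs(c,*w); print(b)
        if len(b)>1:
            P=np.array([atz(c,k,244) for k in b]); print(fit(P,[594,63]))
    o=get_obs(); Rm=R.from_euler('xyz',o['tcp_rot']); 
    for c in(s,t): print('tips',proj(c,[np.array(o['tool_pos'])+Rm.apply([0,k*o['grip_width']/2,178]) for k in(-1,0,1)]).round(1).tolist())
E
python3 head.py 2
python3 - <<'E'
from h import *
a=cv2.imread('pics/side2.png')[100:320,240:440];b=cv2.imread('pics/top2.png')[170:320,220:400]
A=cv2.resize(a,None,fx=2.7,fy=2.7,interpolation=cv2.INTER_CUBIC)
cv2.imwrite('pics/z4.png',A)
E
```

```text
[array([394.6, 233.2]), array([354.9, 273.3])]
(array([598.38134703,  62.91402456,   4.69843287]), array([0.02464272, 0.02463779]))
[array([309.8, 280.9])]
tips [[333.5, 214.0], [340.5, 198.0], [347.2, 182.6]]
tips [[313.0, 214.1], [296.7, 226.3], [280.4, 238.6]]
```

View pics/z4.png

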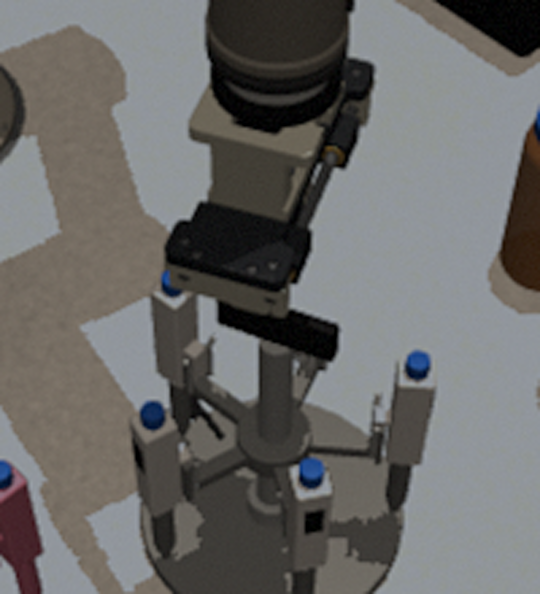

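```bash
cat > edge.py <<'E'
from h import *
from scipy.optimize import minimize
def score(c,g,Pin,Pout):
    a=proj(c,Pin);b=proj(c,Pout); m=lambda p:cv2.remap(g,p[:,0].astype(np.float32),p[:,1].astype(np.float32),cv2.INTER_LINEAR).ravel()
    return np.median(m(b)-m(a))
th=np.linspace(0,2*np.pi,180)
def disc(x,y,r): return np.c_[x+r*np.cos(th),y+r*np.sin(th),np.full(180,18.)]
def sq(x,y,a,h,z=8):
    e=np.linspace(-h*.85,h*.85,40); o=np.full(40,h)
    q=np.r_[np.c_[e,o],np.c_[e,-o],np.c_[o,e],np.c_[-o,e]]; ca,sa=np.cos(a),np.sin(a)
    return np.c_[x+ca*q[:,0]-sa*q[:,1],y+sa*q[:,0]+ca*q[:,1],np.full(160,z)]
for n in('top','side'):
    c=load(n+'0'); g=cv2.GaussianBlur(c['color'][...,2],(0,0),.8).astype(np.float32)
    b=max((score(c,g,disc(x,y,109),disc(x,y,115)),x,y) for x in np.arange(582,612,1.) for y in np.arange(50,76,1.))
    print(n,'carousel',b)
    b=max((np.mean([score(c,g,sq(x,y,a,42),sq(x,y,a,48))]),x,y,a) for x in np.arange(506,532,1.) for y in np.arange(-278,-258,1.) for a in np.arange(-.52,-.3,.03))
    print(n,'rest',b)
E
python3 edge.py
```

```text
top carousel (np.float32(31.51416), np.float64(594.0), np.float64(64.0))
top rest (np.float32(36.550293), np.float64(515.0), np.float64(-265.0), np.float64(-0.42999999999999994))
side carousel (np.float32(53.4375), np.float64(603.0), np.float64(59.0))
side rest (np.float32(50.598633), np.float64(524.0), np.float64(-268.0), np.float64(-0.3999999999999999))
```

```bash
python3 - <<'E'
from h import *
from head import fit
s=load('side2')
P=np.array([atz(s,k,245) for k in [(303.3,204.8),(296.3,253.3),(355.6,274.8),(394.8,235.2)]])
print(fit(P,[600,60])); goal(598.5,61.5,518.7,0)
E
```

```text
(array([602.94412208,  60.73899802,   2.18878715]), array([1.79061867, 1.47562301, 1.18378162, 1.03543875]))
shift [-0.0031 -0.0007 -0.0019] t 3.2167 pose [595.6  60.1 516.8] [ 3.1400e+00 -1.9000e-03 -2.4612e+00] F [ 1.   0.1 -0.3] q6 -2.279 w 77.0
turn [ 3.1000e-03  1.1000e-03 -2.4612e+00]
```

```bash
python3 -m pendant '[[[-0.003,-0.001,-0.005],[0,0,1.2],0.0918],[[-0.003,-0.001,-0.005],[0,0,1.2],0.0918],[[-0.003,-0.001,-0.005],[0,0,1.2],0.0918],[[-0.003,-0.001,-0.005],[0,0,1.2],0.0918],[[-0.003,-0.001,-0.005],[0,0,1.2],0.0918],[[-0.003,-0.001,-0.005],[0,0,1.2],0.0918],[[-0.003,-0.001,-0.005],[0,0,1.2],0.0918],[[-0.003,-0.001,-0.005],[0,0,1.2],0.0918],[[-0.003,-0.001,-0.005],[0,0,1.2],0.0918],[[-0.003,-0.001,-0.005],[0,0,1.2],0.0918]]'
python3 -m pendant '[[[0,0,0],[0,0,1.2],0.0918],[[0,0,0],[0,0,1.2],0.0918],[[0,0,0],[0,0,1.2],0.0918],[[0,0,0],[0,0,1.2],0.0918],[[0,0,0],[0,0,1.2],0.0918],[[0,0,0],[0,0,1.2],0.0918],[[0,0,0],[0,0,1.2],0.0918],[[0,0,0],[0,0,1.2],0.0918],[[0,0,0],[0,0,1.2],0.0918],[[0,0,0],[0,0,1.2],0.0918]]'
python3 -m pendant '[[[0,0,0],[0,0,0.8],0.0918],[[0,0,0],[0,0,0.8],0.0918],[[0,0,0],[0,0,0.8],0.0918],[[0,0,0],[0,0,0.8],0.0918],[[0,0,0],[0,0,0.8],0.0918],[[0,0,0],[0,0,0.8],0.0918],[[0,0,0],[0,0,0.8],0.0918],[[0,0,0],[0,0,0.8],0.0918]]'
python3 - <<'E'
from h import *
goal(598.5,61.5,445,0.62)
E
```

```text
time: 4.05
tool_pos: [598.7, 61.3, 521.5]
tcp_rot: [-3.14, -0.003, 2.616]
contact_force: [-1.2, 0.3, -0.1]
grip_width: 91.5
time: 4.88
tool_pos: [598.7, 61.3, 521.6]
tcp_rot: [-3.139, 0.001, 1.416]
contact_force: [0.4, -0.4, -0.4]
grip_width: 91.8
time: 5.55
tool_pos: [598.7, 61.2, 521.7]
tcp_rot: [-3.14, 0.003, 0.62]
contact_force: [0.4, 0.7, 0.2]
grip_width: 92.2
shift [ 0.0002 -0.0002  0.0767] t 5.55 pose [598.7  61.2 521.7] [-3.1399e+00  2.5000e-03  6.2030e-01] F [0.4 0.7 0.2] q6 0.925 w 92.2
turn [-0.0017  0.0025  0.0003]
```

```bash
python3 -m pendant '[[[0,0,0.04],[0,0,0],0.0918],[[0,0,0.078],[0,0,0],0.0918],[[0,0,0.078],[0,0,0],0.0918],[[0,0,0.078],[0,0,0],0.06],[[0,0,0.078],[0,0,0],0.03],[[0,0,0.078],[0,0,0],0.02],[[0,0,0.078],[0,0,0],0.0],[[0,0,0.078],[0,0,0],0.0],[[0,0,0.078],[0,0,0],0.0],[[0,0,0.078],[0,0,0],0.0]]'
python3 -m pendant '[[[0,0,0],[0,0,0],0.0],[[0,0,0],[0,0,0],0.0],[[0,0,0],[0,0,0],0.0]]'
python3 - <<'E'
from h import *
goal(598.5,61.5,445,0.62); print(get_obs()['moment'])
E
```

```text
time: 6.38
tool_pos: [598.6, 61.1, 446.0]
tcp_rot: [3.141, -0.001, 0.622]
contact_force: [0.2, -1.1, -0.4]
grip_width: 49.9
time: 6.63
tool_pos: [598.6, 61.1, 445.4]
tcp_rot: [3.142, 0.0, 0.622]
contact_force: [0.1, -0.1, 0.3]
grip_width: 29.5
shift [ 0.0001 -0.0004  0.0004] t 6.6333 pose [598.6  61.1 445.4] [3.1416 0.     0.6219] F [ 0.1 -0.1  0.3] q6 0.923 w 29.5
turn [0.     0.     0.0019]
[-0.00787153 -0.0044103   0.0246571 ]
```

```bash
for i in 1 2; do python3 -m pendant '[[[0,0,0],[0,0,0],0.0],[[0,0,0],[0,0,0],0.0]]'; done;  python3 -m pendant '[[[0,0,0],[0,0,0],0.0],[[0,0,0],[0,0,0],0.0]]'
python3 - <<'E'
from h import *
o=get_obs();print(o['contact_force'],R.from_euler('xyz',o['tcp_rot']).inv().apply(o['contact_force']))
E
```

```text
time: 6.8
tool_pos: [598.2, 61.7, 445.3]
tcp_rot: [-3.139, 0.0, 0.622]
contact_force: [-9.1, 10.7, 2.9]
grip_width: 16.3
time: 6.97
tool_pos: [597.4, 63.1, 445.2]
tcp_rot: [-3.135, 0.001, 0.623]
contact_force: [-7.6, 9.5, 2.8]
grip_width: 11.9
time: 7.13
tool_pos: [597.4, 63.1, 445.3]
tcp_rot: [-3.135, 0.001, 0.624]
contact_force: [-8.4, 8.1, 1.9]
grip_width: 11.9
[-8.39732035  8.11573768  1.87164628] [ -2.07970433 -11.50319875  -1.79847029]
```

```bash
python3 -m pendant '[[[0,-0.0025,0],[0,0,-0.1],0.0],[[0,-0.0025,0],[0,0,-0.2],0.0],[[0,-0.0025,0],[0,0,-0.3],0.0],[[0,-0.0025,0],[0,0,-0.4],0.0],[[0,-0.0025,0],[0,0,-0.5],0.0],[[0,-0.0025,0],[0,0,-0.6],0.0],[[0,-0.0025,0],[0,0,-0.7],0.0],[[0,-0.0025,0],[0,0,-0.8],0.0],[[0,-0.0025,0],[0,0,-0.9],0.0],[[0,-0.0025,0],[0,0,-0.97],0.0]]'
python3 -m pendant '[[[0,0,0],[0,0,0],0.0],[[0,0,0],[0,0,0],0.0]]'
python3 head.py 3
```

```text
time: 7.97
tool_pos: [597.3, 63.4, 445.3]
tcp_rot: [3.141, -0.001, 1.597]
contact_force: [2.4, 1.7, 1.0]
grip_width: 11.7
time: 8.13
tool_pos: [597.3, 63.4, 445.3]
tcp_rot: [3.141, -0.0, 1.59]
contact_force: [3.2, 2.4, -0.6]
grip_width: 11.9
[array([374. , 197.2]), array([392.1, 245. ]), array([339.1, 274.6])]
(array([597.99053616,  63.56310431,   3.15459648]), array([1.15178756, 0.31105797, 1.13913638]))
[]
tips [[340.4, 219.7], [342.0, 221.7], [343.7, 223.8]]
tips [[296.5, 233.9], [296.5, 231.1], [296.5, 228.3]]
```

```bash
python3 -m pendant '[[[0,0,0],[0,0,0],0.04],[[0,0,0],[0,0,0],0.06],[[0,0,0],[0,0,0],0.07],[[0,0,0],[0,0,0],0.07],[[0,0,-0.02],[0,0,0],0.07],[[0,0,-0.06],[0,0,0],0.07],[[0,0,-0.08],[0,0,0],0.07],[[0,0,-0.08],[0,0,0],0.07]]'
python3 - <<'E'
from h import *
s=load('side0');t=load('top0')
for k in range(4):
    a=-.415+k*np.pi/2
    for c,(x,y),(ox,oy,dx) in((s,(524,-268),(150,265,325)),(t,(515,-265),(400,250,0))):
        f=lambda px,pz:(((proj(c,[[x+px*np.cos(a),y+px*np.sin(a),8+pz]])[0]-[ox,oy])*5)+[dx,0]).round(0)
        print(round(a,2),'hook arm end',f(26,141),'blade low',f(26,107),'btn',f(0,215),'shoulder',f(0,200))
goal(518.7,-264.7,520,None)
E
```

```text
time: 8.9
tool_pos: [596.8, 63.0, 531.1]
tcp_rot: [3.132, 0.001, 1.591]
contact_force: [0.3, 1.0, -0.0]
grip_width: 60.3
-0.41 hook arm end [471. 247.] blade low [491. 286.] btn [427.  95.] shoulder [437. 115.]
-0.41 hook arm end [228.  91.] blade low [208.  96.] btn [252. 132.] shoulder [242. 134.]
1.16 hook arm end [539. 181.] blade low [556. 221.] btn [427.  95.] shoulder [437. 115.]
1.16 hook arm end [154. 118.] blade low [137. 123.] btn [252. 132.] shoulder [242. 134.]
2.73 hook arm end [474. 132.] blade low [493. 172.] btn [427.  95.] shoulder [437. 115.]
2.73 hook arm end [184. 194.] blade low [165. 196.] btn [252. 132.] shoulder [242. 134.]
4.3 hook arm end [406. 197.] blade low [427. 236.] btn [427.  95.] shoulder [437. 115.]
4.3 hook arm end [257. 166.] blade low [236. 169.] btn [252. 132.] shoulder [242. 134.]
shift [-0.3261 -0.0849  0.0105] t 8.9 pose [596.8  63.  531.1] [3.1319e+00 7.0000e-04 1.5914e+00] F [ 0.3  1.  -0. ] q6 -0.043 w 60.3
```

```bash
python3 -m pendant '[[[-0.326,-0.085,0],[0,0,1.2],0.07],[[-0.326,-0.085,0],[0,0,1.2],0.07],[[-0.326,-0.085,0],[0,0,1.2],0.07],[[-0.326,-0.085,0],[0,0,1.2],0.07],[[-0.326,-0.085,0],[0,0,1.2],0.07],[[-0.326,-0.085,0],[0,0,1.2],0.07],[[-0.326,-0.085,0],[0,0,1.2],0.07],[[-0.326,-0.085,0],[0,0,1.2],0.07],[[-0.326,-0.085,0],[0,0,1.2],0.07],[[-0.326,-0.085,0],[0,0,1.2],0.07]]'
python3 -m pendant '[[[0,0,0.05],[0,0,0.8],0.07],[[0,0,0.05],[0,0,0.8],0.07],[[0,0,0.05],[0,0,0.8],0.07],[[0,0,0.05],[0,0,0.8],0.07],[[0,0,0.05],[0,0,0.8],0.07],[[0,0,0.05],[0,0,0.8],0.07],[[0,0,0.05],[0,0,0.8],0.07],[[0,0,0.05],[0,0,0.8],0.07]]'
python3 - <<'E'
from h import *
print('pink top',tri(load('top0'),(393.5,254),load('side0'),(240,275)))
goal(518.7,-264.7,420,-0.415)
s=snap('side','side4');t=snap('top','top4')
a=cv2.resize(cv2.imread('pics/side4.png')[180:380,90:290],None,fx=3,fy=3,interpolation=cv2.INTER_CUBIC)
cv2.imwrite('pics/z5.png',a)
E
```

```text
time: 9.73
tool_pos: [517.9, -267.8, 524.2]
tcp_rot: [-3.141, 0.001, 0.38]
contact_force: [0.1, -0.3, -0.7]
grip_width: 69.7
time: 10.4
tool_pos: [518.8, -264.6, 474.8]
tcp_rot: [3.142, 0.001, -0.41]
contact_force: [0.4, -0.1, 0.0]
grip_width: 69.9
pink top (array([ 562.52135714, -145.63902189,  203.35217313]), np.float64(0.18548718185103485))
shift [-0.0001  0.0001  0.0548] t 10.4 pose [ 518.8 -264.6  474.8] [ 3.1415e+00  1.0000e-03 -4.1040e-01] F [ 0.4 -0.1  0. ] q6 1.378 w 69.9
turn [0.0001 0.001  0.0046]
```

View pics/z5.png

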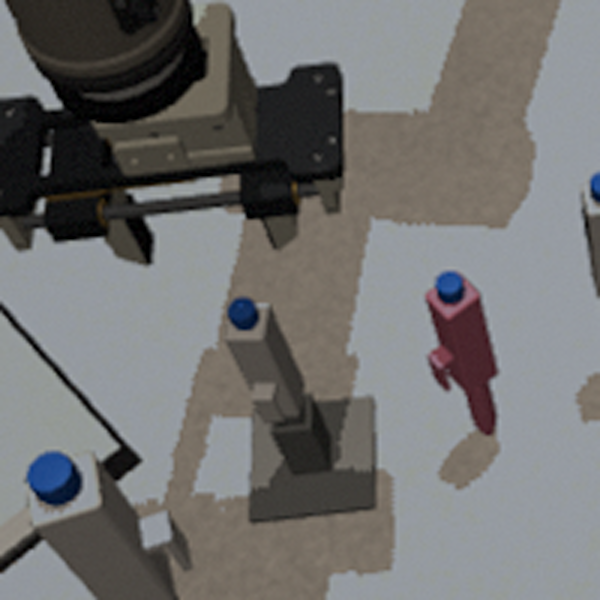

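The picture shows the open jaws at (145,255) and (280,240), straddling the line above the white pipette (button at 243,313). The pink pipette at (450,288) is clear of them. I'll descend and grip at 180 mm on the pipette.

```bash
python3 -m pendant '[[[0,0,0.04],[0,0,0],0.07],[[0,0,0.08],[0,0,0],0.07],[[0,0,0.11],[0,0,0],0.06],[[0,0,0.127],[0,0,0],0.05],[[0,0,0.127],[0,0,0],0.04],[[0,0,0.127],[0,0,0],0.035]]'
for i in 1 2 3; do python3 -m pendant '[[[0,0,0],[0,0,0],0.0],[[0,0,0],[0,0,0],0.0],[[0,0,0],[0,0,0],0.0]]'; done
python3 - <<'E'
from h import *
goal(518.7,-264.7,347,-0.415)
o=get_obs();print('tool F',R.from_euler('xyz',o['tcp_rot']).inv().apply(o['contact_force']), o['moment'])
E
```

```text
time: 11.0
tool_pos: [519.0, -264.6, 348.1]
tcp_rot: [-3.141, 0.001, -0.407]
contact_force: [-0.2, -0.4, 1.0]
grip_width: 47.6
time: 11.25
tool_pos: [519.3, -264.8, 350.1]
tcp_rot: [3.141, -0.003, -0.408]
contact_force: [0.4, -0.4, 0.8]
grip_width: 28.1
time: 11.5
tool_pos: [519.2, -265.0, 349.9]
tcp_rot: [3.14, -0.003, -0.408]
contact_force: [-0.2, -1.2, 6.9]
grip_width: 26.4
time: 11.75
tool_pos: [519.2, -265.0, 350.0]
tcp_rot: [3.14, -0.003, -0.408]
contact_force: [-0.0, -1.0, 5.2]
grip_width: 25.8
shift [-0.0006 -0.0001  0.003 ] t 11.75 pose [ 519.2 -265.   350. ] [ 3.1404 -0.0033 -0.4081] F [-0.  -1.   5.2] q6 1.376 w 25.8
turn [ 0.0012 -0.0033  0.0069]
tool F [ 0.38008613  0.95757614 -5.20628556] [-0.35798433  0.19787151  0.04893814]
```

```bash
python3 -m pendant '[[[0,0,-0.01],[0,0,0],0],[[0,0,-0.02],[0,0,0],0],[[0,0,-0.04],[0,0,0],0],[[0,0,-0.06],[0,0,0],0],[[0,0,-0.08],[0,0,0],0],[[0,0,-0.1],[0,0,0],0],[[0,0,-0.12],[0,0,0],0],[[0,0,-0.13],[0,0,0],0],[[0,0,-0.13],[0,0,0],0],[[0,0,-0.13],[0,0,0],0]]'
python3 - <<'E'
from h import *
goal(493,61.6,478,0.018)
print(get_obs()['moment'])
E
```

```text
time: 12.58
tool_pos: [518.9, -264.4, 478.4]
tcp_rot: [-3.141, -0.0, -0.408]
contact_force: [0.0, -1.1, -1.6]
grip_width: 25.9
shift [-0.1531 -0.2889  0.0004] t 12.5833 pose [ 518.9 -264.4  478.4] [-3.1414e+00 -1.0000e-04 -4.0810e-01] F [ 0.  -1.1 -1.6] q6 1.376 w 25.9
turn [-2.000e-04 -1.000e-04 -4.261e-01]
[ 0.06322062  0.06674346 -0.02655805]
```

```bash
python3 -m pendant '[[[-0.01,-0.019,0],[0,0,-0.04],0],[[-0.03,-0.057,0],[0,0,-0.09],0],[[-0.05,-0.095,0],[0,0,-0.14],0],[[-0.07,-0.133,0],[0,0,-0.2],0],[[-0.09,-0.171,0],[0,0,-0.26],0],[[-0.11,-0.209,0],[0,0,-0.32],0],[[-0.13,-0.247,0],[0,0,-0.37],0],[[-0.145,-0.275,0],[0,0,-0.41],0],[[-0.153,-0.289,0],[0,0,-0.426],0],[[-0.153,-0.289,0],[0,0,-0.426],0]]'
python3 -m pendant '[[[0,0,0.02],[0,0,0],0],[[0,0,0.026],[0,0,0],0],[[0,0,0.026],[0,0,0],0]]'
python3 - <<'E'
from h import *
goal(497.3,61.6,453,0.018)
s=snap('side','side5');t=snap('top','top5')
a=cv2.resize(cv2.imread('pics/side5.png')[140:300,270:430],None,fx=3.75,fy=3.75,interpolation=cv2.INTER_CUBIC)
cv2.imwrite('pics/z6.png',a)
E
```

```text
time: 13.42
tool_pos: [492.4, 64.8, 476.9]
tcp_rot: [-3.14, 0.003, 0.023]
contact_force: [0.6, -1.0, -1.8]
grip_width: 26.1
time: 13.67
tool_pos: [493.0, 60.8, 449.8]
tcp_rot: [3.142, 0.006, 0.017]
contact_force: [0.3, 0.0, -1.1]
grip_width: 26.2
shift [ 0.0043 -0.0008 -0.0032] t 13.6667 pose [493.   60.8 449.8] [3.1416 0.006  0.0168] F [ 0.3  0.  -1.1] q6 1.522 w 26.2
turn [ 0.      0.006  -0.0012]
```

View pics/z6.png

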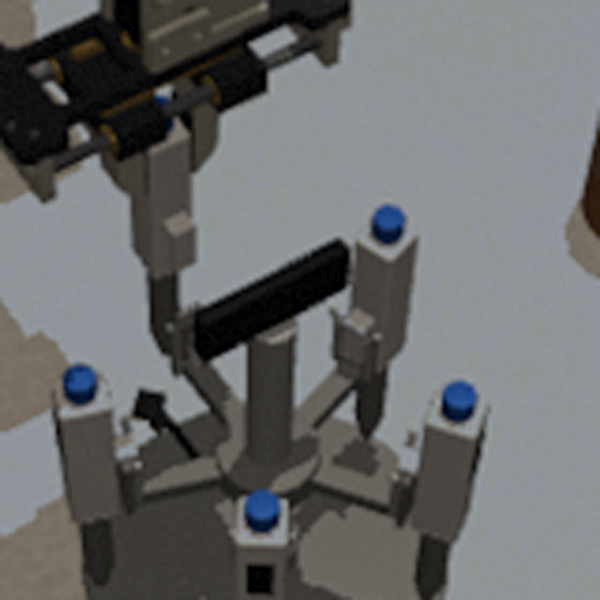

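```bash
cat > ov.py <<'E'
from h import *
def ov(n,x0,y0,x1,y1,S,dx,dz=183,off=(5.2,-4.4,0),out='ov',ax=(597.8,63.4),fa=3.16):
    s=load(n); o=get_obs(); p=np.array(o['tool_pos']); Rm=R.from_euler('xyz',o['tcp_rot'])
    im=cv2.resize(cv2.imread(f'pics/{n}.png')[y0:y1,x0:x1],None,fx=S,fy=S,interpolation=cv2.INTER_CUBIC)
    def line(P,col):
        q=((proj(s,np.array(P)+off)-[x0,y0]+.5)*S-.5).round().astype(int); cv2.polylines(im,[q.reshape(-1,1,2)],False,col,1)
    pip=lambda L:[p+Rm.apply([a+dx,-b,159-(c-dz)]) for a,b,c in L]
    line(pip([(26,-7,141),(26,7,141),(26,7,107),(26,-7,107),(26,-7,141)]),(0,255,0))
    line(pip([(14,-7,141),(26,-7,141)]),(0,255,0));line(pip([(14,7,141),(26,7,141)]),(0,255,0))
    line(pip([(14,-13,90),(14,13,90),(14,13,200),(14,-13,200),(14,-13,90)]),(0,255,255))
    e=np.array([*ax,0])+82.5*np.array([np.cos(fa),np.sin(fa),0]); ux=-np.array([np.cos(fa),np.sin(fa),0]);uy=np.array([-ux[1],ux[0],0])
    pl=lambda L:[e+a*ux+b*uy+[0,0,c] for a,b,c in L]
    line(pl([(-2.5,-12,162.5),(2.5,-12,162.5),(2.5,12,162.5),(-2.5,12,162.5),(-2.5,-12,162.5)]),(0,0,255))
    line(pl([(2.5,-12,162.5),(2.5,-12,118.5),(2.5,12,118.5),(2.5,12,162.5)]),(0,0,255))
    cv2.imwrite(f'pics/{out}.png',im)
if __name__=='__main__': ov('side5',290,165,350,245,7.5,-0.6,out='ov1')
E
python3 ov.py
```

```text
(no output)
```

View pics/ov1.png

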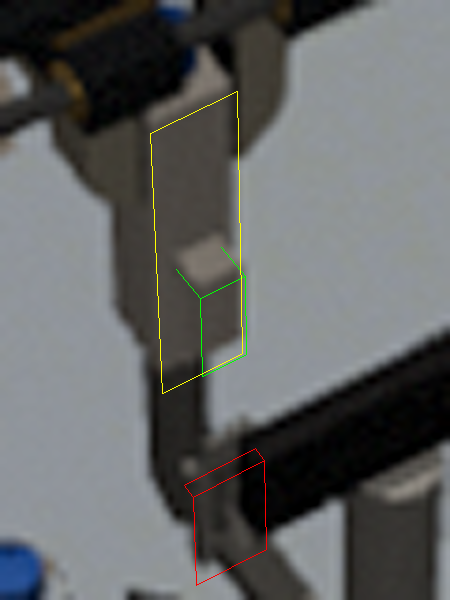

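```bash
python3 - <<'E'
from h import *
n='side5';x0,y0,x1,y1,S=280,165,420,300,5.5
s=load(n);im=cv2.resize(cv2.imread(f'pics/{n}.png')[y0:y1,x0:x1],None,fx=S,fy=S,interpolation=cv2.INTER_CUBIC)
off=np.array([5.2,-4.4,0])
def line(P,col):
    q=((proj(s,np.array(P)+off)-[x0,y0]+.5)*S-.5).round().astype(int); cv2.polylines(im,[q.reshape(-1,1,2)],False,col,1)
for k in range(5):
    a=3.16+1.25664*k; u=-np.array([np.cos(a),np.sin(a),0]); v=np.array([-u[1],u[0],0]); A=np.array([597.8,63.4,0])
    f=lambda L:[A-100.5*u+p*u+q*v+[0,0,z] for p,q,z in L]
    if k:
        for x in(14,-14): line(f([(x,-13,120),(x,13,120),(x,13,230),(x,-13,230),(x,-13,120)]),(0,255,255))
        line(f([(26,-7,171),(26,7,171),(26,7,137),(26,-7,137),(26,-7,171)]),(0,255,0))
    line(f([(20.5,-12,162.5),(20.5,12,162.5),(20.5,12,118.5),(20.5,-12,118.5),(20.5,-12,162.5)]),(0,0,255))
for sg in(-6,6): line([A+[sg,-45,292],A+[sg,45,292],A+[sg,45,258],A+[sg,-45,258],A+[sg,-45,292]],(255,0,255))
cv2.imwrite('pics/ov2.png',im); print(im.shape)
E
```

```text
(742, 770, 3)
```

View pics/ov2.png

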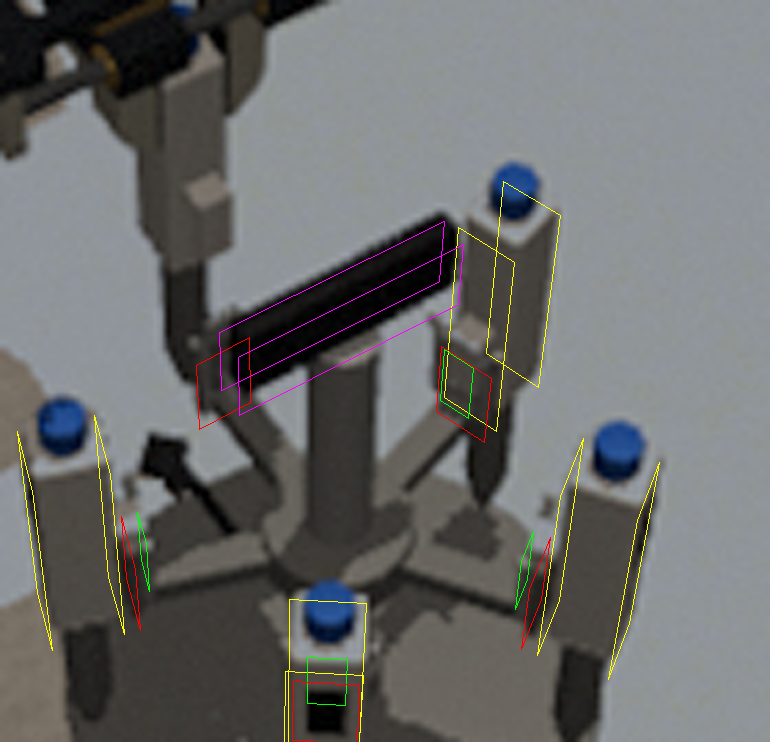

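```bash
python3 - <<'E'
from h import *
np.set_printoptions(suppress=True,precision=4)
for n in('side5','top5','side0'):
    c=load(n); print(n,c['mtx'].tolist(),c['dist'],c['rvec'],c['tvec'])
    o,d=ray(c,(c['mtx'][0,2],c['mtx'][1,2])); print(o,d)
s=load('side5')
# vertical scale check: pipette right-back body, edges, plain numbers
print(proj(s,[[600,60,18],[600,60,118],[600,60,218],[700,60,18],[600,160,18]]))
E
```

```text
side5 [[542.0104146441504, 0.0, 321.0952003231647], [0.0, 542.0104146441504, 238.87937086794318], [0.0, 0.0, 1.0]] [-0.002  0.     0.     0.     0.   ] [ 2.257   1.2674 -0.4137] [-319.5958 -270.4394 1530.0851]
[1110.316  -279.8581 1097.8695] [-0.4941  0.2855 -0.8212]
top5 [[466.2771422476324, 0.0, 325.1704258913729], [0.0, 466.2771422476324, 240.9982414678818], [0.0, 0.0, 1.0]] [-0.084  0.     0.     0.     0.   ] [ 2.1851 -2.1336  0.1686] [ -13.9209  609.356  1134.1259]
[ 449.0739   21.249  1206.4954] [ 0.1364 -0.0175 -0.9905]
side0 [[542.0104146441504, 0.0, 321.0952003231647], [0.0, 542.0104146441504, 238.87937086794318], [0.0, 0.0, 1.0]] [-0.002  0.     0.     0.     0.   ] [ 2.257   1.2674 -0.4137] [-319.5958 -270.4394 1530.0851]
[1110.316  -279.8581 1097.8695] [-0.4941  0.2855 -0.8212]
[[339.3563 288.3705]
 [340.0252 265.0931]
 [340.7965 238.2478]
 [363.7252 322.3602]
 [375.6323 268.7759]]
```

```bash
python3 - <<'E'
from h import *
s=load('side5'); g=s['color'].mean(2).astype(np.float32); o=get_obs(); p=np.array(o['tool_pos'])
off=np.array([5.2,-4.4,0])
def prof(fn,zs,lab):
    q=proj(s,[fn(z)+off for z in zs]).astype(np.float32); v=cv2.remap(g,q[:,0].copy(),q[:,1].copy(),cv2.INTER_LINEAR).ravel()
    print(lab); print(' '.join(f'{z}:{x:.0f}' for z,x in zip(zs,v)))
for y in(-10,10): prof(lambda z:np.array([p[0]-.6+14,p[1]+y,p[2]-159+z-183]),range(50,216,5),f'held y{y}')
a=3.16-1.25664; u=-np.array([np.cos(a),np.sin(a),0]); v=np.array([-u[1],u[0],0]);A=np.array([597.8,63.4,0])
for y in(-11,11): prof(lambda z:A-86.5*u+v*y+[0,0,z],range(60,260,5),f'hung inner y{y}')
prof(lambda z:A+[6,20,z],range(230,310,4),'bar'); 
E
```

```text
held y-10
50:31 55:33 60:35 65:34 70:33 75:35 80:35 85:34 90:34 95:32 100:54 105:70 110:70 115:70 120:70 125:71 130:70 135:71 140:71 145:69 150:72 155:71 160:71 165:70 170:70 175:70 180:70 185:71 190:72 195:71 200:72 205:97 210:52 215:4
held y10
50:41 55:69 60:115 65:144 70:149 75:149 80:149 85:149 90:150 95:140 100:86 105:73 110:72 115:72 120:71 125:68 130:95 135:120 140:106 145:94 150:94 155:90 160:89 165:88 170:88 175:77 180:57 185:58 190:55 195:58 200:60 205:79 210:36 215:2
hung inner y-11
60:101 65:128 70:153 75:131 80:83 85:44 90:53 95:85 100:97 105:98 110:75 115:57 120:58 125:50 130:57 135:64 140:63 145:62 150:63 155:62 160:82 165:126 170:109 175:119 180:117 185:122 190:119 195:117 200:79 205:80 210:65 215:72 220:83 225:98 230:101 235:121 240:142 245:148 250:148 255:148
hung inner y11
60:61 65:49 70:26 75:29 80:34 85:34 90:33 95:34 100:34 105:33 110:35 115:35 120:33 125:32 130:34 135:46 140:52 145:52 150:53 155:50 160:49 165:71 170:106 175:71 180:66 185:67 190:66 195:66 200:67 205:67 210:68 215:68 220:66 225:67 230:67 235:66 240:116 245:153 250:119 255:26
bar
230:148 234:148 238:148 242:149 246:149 250:150 254:151 258:150 262:150 266:137 270:79 274:14 278:4 282:2 286:5 290:4 294:6 298:3 302:15 306:23
```

```bash
python3 -m pendant '[[[0,-0.001,0.01],[0,0,0],0],[[0,-0.001,0.02],[0,0,0],0],[[0,-0.001,0.028],[0,0,0],0],[[0,-0.001,0.034],[0,0,0],0],[[0,-0.001,0.038],[0,0,0],0],[[0,-0.001,0.038],[0,0,0],0],[[0,-0.001,0.038],[0,0,0],0]]'
python3 -m pendant '[[[0.001,0,0],[0,0,0],0],[[0.002,0,0],[0,0,0],0],[[0.002,0,0],[0,0,0],0]]'
for i in 1 2 3; do python3 -m pendant '[[[0.0005,0,0],[0,0,0],0],[[0.001,0,0],[0,0,0],0],[[0.001,0,0],[0,0,0],0]]'; done
```

```text
time: 14.35
tool_pos: [493.4, 62.3, 414.6]
tcp_rot: [3.141, -0.0, 0.018]
contact_force: [-0.5, -0.0, -1.1]
grip_width: 26.1
time: 14.6
tool_pos: [495.5, 62.5, 414.7]
tcp_rot: [3.141, -0.001, 0.018]
contact_force: [-0.5, 0.2, -2.2]
grip_width: 25.9
time: 14.85
tool_pos: [496.4, 62.5, 414.4]
tcp_rot: [3.141, -0.0, 0.018]
contact_force: [-0.0, 0.3, -0.5]
grip_width: 26.3
time: 15.1
tool_pos: [497.3, 62.5, 414.4]
tcp_rot: [3.141, 0.0, 0.018]
contact_force: [0.4, -0.0, -0.9]
grip_width: 26.0
time: 15.35
tool_pos: [498.4, 62.5, 414.4]
tcp_rot: [3.141, -0.0, 0.018]
contact_force: [0.2, 0.1, -0.7]
grip_width: 26.0
```

```bash
python3 -m pendant '[[[-0.004,0,0],[0,0,0],0],[[-0.004,0,0],[0,0,0],0],[[-0.004,0,0.002],[0,0,0],0],[[-0.004,0,0.0035],[0,0,0],0],[[-0.004,0,0.0035],[0,0,0],0]]'
for i in 1 2 3 4; do python3 -m pendant '[[[0.0005,0,0],[0,0,0],0],[[0.001,0,0],[0,0,0],0],[[0.001,0,0],[0,0,0],0]]'; done
```

```text
time: 15.77
tool_pos: [494.2, 62.4, 410.5]
tcp_rot: [3.142, 0.001, 0.018]
contact_force: [-0.6, -0.5, -1.3]
grip_width: 26.0
time: 16.02
tool_pos: [495.4, 62.4, 410.9]
tcp_rot: [3.141, -0.0, 0.018]
contact_force: [-0.5, -1.3, -0.1]
grip_width: 26.3
time: 16.27
tool_pos: [496.4, 62.5, 410.9]
tcp_rot: [3.141, -0.0, 0.018]
contact_force: [-0.2, -0.6, -0.9]
grip_width: 26.0
time: 16.52
tool_pos: [497.4, 62.5, 410.9]
tcp_rot: [3.142, -0.0, 0.018]
contact_force: [0.4, -0.5, -0.5]
grip_width: 26.4
time: 16.77
tool_pos: [498.4, 62.5, 410.9]
tcp_rot: [3.142, -0.0, 0.018]
contact_force: [1.1, 0.7, -1.1]
grip_width: 25.9
```

```bash
for i in 1 2 3 4; do python3 -m pendant '[[[0.0005,0,0],[0,0,0],0],[[0.001,0,0],[0,0,0],0],[[0.001,0,0],[0,0,0],0]]' | tr '\n' ' '; echo; done
```

```text
time: 17.02 tool_pos: [499.1, 62.5, 410.7] tcp_rot: [3.141, 0.001, 0.018] contact_force: [-2.5, -0.2, -0.1] grip_width: 25.8 
time: 17.27 tool_pos: [500.0, 62.5, 410.6] tcp_rot: [3.141, 0.002, 0.018] contact_force: [-2.8, -0.2, -0.0] grip_width: 26.0 
time: 17.52 tool_pos: [501.1, 62.4, 410.8] tcp_rot: [3.141, 0.001, 0.018] contact_force: [-5.2, -1.2, 0.8] grip_width: 26.3 
time: 17.77 tool_pos: [502.1, 62.5, 410.9] tcp_rot: [3.141, 0.001, 0.018] contact_force: [-4.7, -1.4, 1.0] grip_width: 26.2
```

```bash
python3 -m pendant '[[[-0.003,0,0],[0,0,0],0],[[-0.006,0,0],[0,0.01,0],0],[[-0.008,0,0],[0,0.02,0],0],[[-0.01,0,0],[0,0.032,0],0],[[-0.01,0,0],[0,0.032,0],0],[[-0.01,0,0],[0,0.032,0],0]]'
python3 - <<'E'
from h import *
s=snap('side','side6'); snap('top','top6'); o=get_obs(); p=np.array(o['tool_pos']);Rm=R.from_euler('xyz',o['tcp_rot']); print(p+Rm.apply([0,0,159]))
im=cv2.imread('pics/side6.png')[170:250,280:360];im2=cv2.imread('pics/top6.png')[230:310,260:340]
cv2.imwrite('pics/z7.png',np.hstack([cv2.resize(i,(400,400),interpolation=cv2.INTER_CUBIC) for i in(im,im2)]))
g=s['color'].mean(2).astype(np.float32)
gp=p+Rm.apply([0,0,159])
for y in(-10,10):
    zs=range(80,216,4);q=proj(s,[gp+[14,y,z-183] for z in zs]).astype(np.float32); v=cv2.remap(g,q[:,0].copy(),q[:,1].copy(),cv2.INTER_LINEAR).ravel()
    print(' '.join(f'{z}:{x:.0f}' for z,x in zip(zs,v)))
E
```

```text
time: 18.27
tool_pos: [492.2, 62.4, 411.1]
tcp_rot: [3.142, -0.033, 0.018]
contact_force: [0.4, -0.3, -1.1]
grip_width: 25.9
[497.53709445  62.48821225 252.06324039]
80:38 84:54 88:74 92:77 96:71 100:70 104:71 108:71 112:71 116:72 120:71 124:70 128:71 132:70 136:70 140:69 144:70 148:71 152:72 156:71 160:71 164:71 168:71 172:70 176:72 180:70 184:70 188:71 192:71 196:73 200:99 204:110 208:45 212:6
80:12 84:14 88:12 92:29 96:64 100:73 104:73 108:71 112:71 116:70 120:74 124:100 128:119 132:114 136:103 140:110 144:114 148:109 152:109 156:108 160:106 164:107 168:95 172:61 176:46 180:44 184:45 188:46 192:47 196:50 200:53 204:38 208:20 212:25
```

View pics/z7.png

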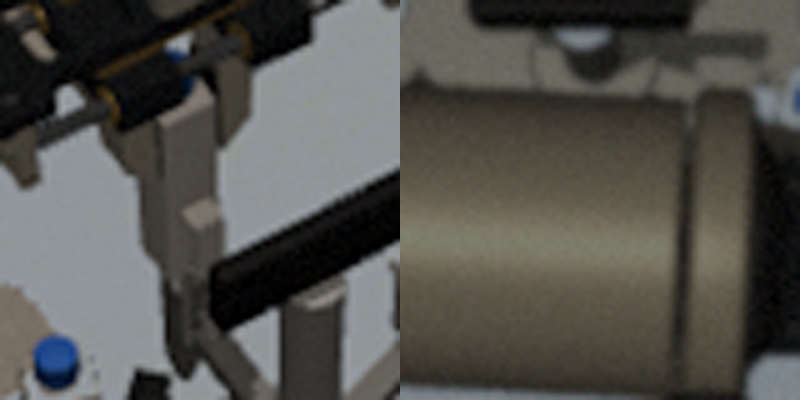

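```bash
for i in 1 2 3; do python3 -m pendant '[[[-0.0001,0,0.002],[0,0,0],0],[[-0.0001,0,0.004],[0,0,0],0],[[-0.0001,0,0.004],[0,0,0],0]]' | tr '\n' ' '; echo; done
```

```text
time: 18.62 tool_pos: [492.3, 62.4, 406.3] tcp_rot: [3.142, -0.031, 0.018] contact_force: [-0.3, -0.3, -0.1] grip_width: 25.9 
time: 18.87 tool_pos: [492.3, 62.4, 402.3] tcp_rot: [3.142, -0.031, 0.018] contact_force: [-0.1, 0.1, -1.3] grip_width: 26.0 
time: 19.12 tool_pos: [492.3, 62.4, 398.4] tcp_rot: [3.142, -0.031, 0.018] contact_force: [-0.3, -0.6, -0.9] grip_width: 26.1
```

```bash
for i in 1 2 3; do python3 -m pendant '[[[0,0,0.001],[0,0,0],0],[[-0.0001,0,0.003],[0,0,0],0],[[-0.0001,0,0.003],[0,0,0],0]]' | tr '\n' ' '; echo; done
```

```text
time: 19.37 tool_pos: [492.3, 62.4, 395.5] tcp_rot: [3.142, -0.032, 0.018] contact_force: [0.9, 0.6, -0.7] grip_width: 25.7 
time: 19.62 tool_pos: [492.1, 62.4, 392.4] tcp_rot: [3.142, -0.031, 0.018] contact_force: [-1.6, 0.5, -1.5] grip_width: 25.8 
time: 19.87 tool_pos: [492.0, 62.4, 389.4] tcp_rot: [3.142, -0.03, 0.018] contact_force: [-3.3, -0.5, -0.7] grip_width: 26.0
```

```bash
for i in 1 2 3; do python3 -m pendant '[[[0,0,0.001],[0,0,0],0],[[-0.0003,0,0.002],[0,0,0],0],[[-0.0003,0,0.002],[0,0,0],0]]' | tr '\n' ' '; echo; done
```

```text
time: 20.12 tool_pos: [491.8, 62.4, 387.5] tcp_rot: [3.142, -0.03, 0.018] contact_force: [-3.5, -0.2, -0.5] grip_width: 26.1 
time: 20.37 tool_pos: [491.6, 62.4, 385.2] tcp_rot: [3.142, -0.03, 0.018] contact_force: [-4.3, -0.3, -3.2] grip_width: 25.9 
time: 20.62 tool_pos: [491.5, 62.4, 383.3] tcp_rot: [3.142, -0.031, 0.018] contact_force: [-3.8, -1.1, -3.2] grip_width: 26.0
```

```bash
for i in 1 2 3 4; do python3 -m pendant '[[[0,0,0.0005],[0,0,0],0],[[0,0,0.001],[0,0,0],0],[[0,0,0.001],[0,0,0],0]]' | tr '\n' ' '; echo; done
```

```text
time: 20.87 tool_pos: [491.7, 62.4, 382.7] tcp_rot: [3.142, -0.032, 0.018] contact_force: [-4.9, -0.2, -1.1] grip_width: 25.7 
time: 21.12 tool_pos: [491.7, 62.4, 381.8] tcp_rot: [3.141, -0.032, 0.018] contact_force: [-4.5, -0.1, -0.3] grip_width: 26.0 
time: 21.37 tool_pos: [491.8, 62.4, 380.9] tcp_rot: [3.142, -0.032, 0.018] contact_force: [-4.6, 0.4, 1.0] grip_width: 26.0 
time: 21.62 tool_pos: [491.7, 62.4, 380.7] tcp_rot: [3.141, -0.033, 0.018] contact_force: [-7.2, -1.0, 7.0] grip_width: 25.4
```

```bash
python3 -m pendant '[[[0,0,0.0003],[0,0,0],0],[[0,0,0.0007],[0,0,0],0],[[0,0,0.0007],[0,0,0],0],[[0,0,0.0007],[0,0,0],0]]' | tr '\n' ' '; python3 - <<'E'
from h import *
s=snap('side','side7');o=get_obs(); p=np.array(o['tool_pos']);Rm=R.from_euler('xyz',o['tcp_rot']);gp=p+Rm.apply([0,0,159]);print(gp,o['moment'],o['contact_force'])
g=s['color'].mean(2).astype(np.float32)
for y in(-10,10):
    zs=range(80,216,4);q=proj(s,[gp+[14,y,z-183] for z in zs]).astype(np.float32); v=cv2.remap(g,q[:,0].copy(),q[:,1].copy(),cv2.INTER_LINEAR).ravel()
    print(' '.join(f'{z}:{x:.0f}' for z,x in zip(zs,v)))
E
```

```text
time: 21.95 tool_pos: [491.7, 62.4, 380.6] tcp_rot: [3.141, -0.034, 0.018] contact_force: [-8.5, 0.6, 12.4] grip_width: 25.7 [497.01773448  62.44296965 221.73648127] [ 0.03293258  1.7259007  -0.0090134 ] [-9.40188339 -0.43810815 10.92511888]
80:35 84:38 88:40 92:45 96:48 100:46 104:44 108:44 112:50 116:69 120:83 124:77 128:70 132:70 136:69 140:70 144:73 148:72 152:72 156:71 160:70 164:71 168:72 172:70 176:71 180:71 184:72 188:72 192:70 196:77 200:103 204:104 208:29 212:6
80:3 84:3 88:4 92:3 96:3 100:4 104:2 108:13 112:16 116:13 120:28 124:82 128:116 132:108 136:103 140:113 144:113 148:112 152:112 156:110 160:108 164:109 168:94 172:60 176:47 180:45 184:48 188:45 192:47 196:49 200:49 204:43 208:22 212:21
```

```bash
python3 -m pendant '[[[-0.0003,0,0.0003],[0,0,0],0],[[-0.0006,0,0.0006],[0,0,0],0],[[-0.0006,0,0.0006],[0,0,0],0],[[-0.0006,0,0.0006],[0,0,0],0]]' | tr '\n' ' '; python3 -m pendant '[[[0,0,0.0002],[0,0,0],0],[[0,0,0.0003],[0,0,0],0],[[0,0,0.0003],[0,0,0],0],[[0,0,0.0003],[0,0,0],0]]' | tr '\n' ' '
```

```text
time: 22.33 tool_pos: [491.3, 62.4, 380.5] tcp_rot: [3.141, -0.035, 0.018] contact_force: [-8.5, -0.1, 13.8] grip_width: 25.6 time: 22.67 tool_pos: [491.3, 62.4, 380.5] tcp_rot: [3.141, -0.036, 0.018] contact_force: [-9.9, -0.2, 17.2] grip_width: 26.0
```

```bash
python3 - <<'E'
from h import *
snap('side','side8')
a=cv2.imread('pics/side8.png')[190:260,290:360];b=cv2.imread('pics/side6.png')[190:260,290:360]
f=lambda i:cv2.convertScaleAbs(cv2.resize(i,(400,400),interpolation=cv2.INTER_CUBIC),alpha=1.6)
cv2.imwrite('pics/z8.png',np.hstack([f(a),f(b)]))
E
```

```text
(no output)
```

View pics/z8.png

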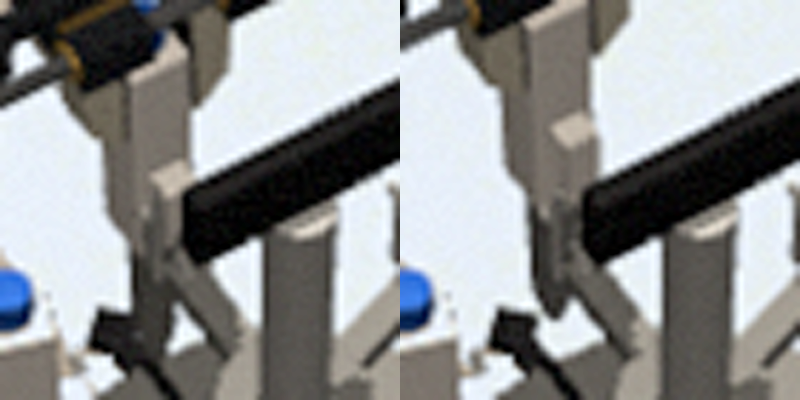

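```bash
python3 -m pendant '[[[-0.0005,0,-0.0005],[0,0,0],0],[[-0.0008,0,-0.001],[0,0,0],0],[[-0.0008,0,-0.001],[0,0,0],0]]' | tr '\n' ' '; python3 -m pendant '[[[0,0,0],[0,0,0],0.03],[[0,0,0],[0,0,0],0.04],[[0,0,0],[0,0,0],0.05],[[0,0,0],[0,0,0],0.06],[[0,0,0],[0,0,0],0.06],[[0,0,0],[0,0,0],0.06],[[0,0,0],[0,0,0],0.06]]' | tr '\n' ' '
python3 head.py 9; python3 - <<'E'
from h import *
s=load('side9');o=get_obs();g=s['color'].mean(2).astype(np.float32);gp=np.array([497,62.4,221.6])
zs=range(80,216,4);q=proj(s,[gp+[14,-10,z-183] for z in zs]).astype(np.float32); v=cv2.remap(g,q[:,0].copy(),q[:,1].copy(),cv2.INTER_LINEAR).ravel()
print(' '.join(f'{z}:{x:.0f}' for z,x in zip(zs,v)))
E
```

```text
time: 22.97 tool_pos: [490.9, 62.4, 380.6] tcp_rot: [3.141, -0.036, 0.018] contact_force: [-4.2, -0.6, 8.6] grip_width: 26.1 time: 23.55 tool_pos: [490.5, 62.3, 379.1] tcp_rot: [3.142, -0.032, 0.018] contact_force: [-0.8, 0.5, -0.6] grip_width: 59.1 [array([373.3, 197.7]), array([290.5, 240.4]), array([392., 245.]), array([339.5, 274.3])]
(array([598.28822667,  62.93180449,   3.16149382]), array([0.27379464, 0.07302355, 0.32217103, 0.22923137]))
[array([268.4, 195.2]), array([325.1, 195.6]), array([248.2, 247.3]), array([342.9, 249.2])]
(array([595.62371291,  65.67446948,   3.15039901]), array([1.40609661, 0.18381325, 1.82423928, 1.52434259]))
tips [[327.2, 201.7], [315.2, 207.8], [303.0, 213.9]]
tips [[282.9, 282.3], [296.8, 282.4], [310.7, 282.5]]
80:35 84:37 88:37 92:42 96:51 100:48 104:44 108:44 112:48 116:68 120:82 124:76 128:71 132:70 136:68 140:71 144:71 148:69 152:70 156:70 160:71 164:71 168:69 172:69 176:70 180:70 184:70 188:71 192:69 196:78 200:106 204:118 208:112 212:62
```

```bash
python3 -m pendant '[[[0,0,-0.01],[0,0,0],0.06],[[0.001,0,-0.03],[0,0,0],0.06],[[0.002,0,-0.06],[0,0,0],0.06],[[0.003,0,-0.1],[0,0,0],0.06],[[0.004,0,-0.13],[0,0,0],0.06],[[0.004,0,-0.15],[0,0,0],0.06],[[0.004,0,-0.15],[0,0,0],0.06],[[0.004,0,-0.15],[0,0,0],0.06]]' | tr '\n' ' '
python3 - <<'E'
from h import *
from head import blobs
s=snap('side','side10');b=blobs(s,270,120,420,320);print(b)
g=s['color'].mean(2).astype(np.float32)
for dx in(14,):
  for y in(-10,10):
    zs=range(80,216,4);gp=np.array([497,62.4,221.6]);q=proj(s,[gp+[dx,y,z-183] for z in zs]).astype(np.float32); v=cv2.remap(g,q[:,0].copy(),q[:,1].copy(),cv2.INTER_LINEAR).ravel()
    print(' '.join(f'{z}:{x:.0f}' for z,x in zip(zs,v)))
zt=221.6-183+214
for k in b: print(k,atz(s,k,zt).round(1))
print('expected',proj(s,[[497,62.4,zt]]))
E
```

```text
time: 24.32 tool_pos: [489.5, 62.3, 530.0] tcp_rot: [3.141, -0.034, 0.018] contact_force: [0.1, -0.2, -0.7] grip_width: 59.9 [array([373.3, 197.6]), array([290.6, 240.7]), array([392.1, 245.1]), array([339.5, 274.3])]
80:33 84:36 88:36 92:41 96:49 100:45 104:41 108:43 112:47 116:65 120:80 124:75 128:68 132:69 136:67 140:67 144:71 148:68 152:69 156:68 160:69 164:70 168:68 172:68 176:68 180:68 184:69 188:69 192:69 196:76 200:103 204:116 208:109 212:63
80:2 84:2 88:5 92:5 96:2 100:2 104:2 108:8 112:14 116:14 120:28 124:79 128:116 132:117 136:110 140:109 144:107 148:107 152:108 156:107 160:106 164:105 168:102 172:107 176:110 180:108 184:108 188:105 192:103 196:107 200:119 204:128 208:145 212:148
[373.3 197.6] [570.4 155.  252.6]
[290.6 240.7] [574.9 -37.4 252.6]
[392.1 245.1] [683.9 120.3 252.6]
[339.5 274.3] [686.3   2.  252.6]
expected [[314.8119835  192.33365584]]
```

```bash
python3 -c "
from plant import close_job
print(close_job())"
```

```text
the job is handed in; nothing more can be done
None
```

I turned the carousel head until the empty fork stood over the pointer, hung the pipette on that fork, pressed it onto the stop, let go and handed the job in at about 24 s. No verdict is reported.

**Last checks:**
- **Fork position:** after release the side camera put the fork at 3.161 rad and the pointer at about 3.16 rad. The top camera gave 3.150 rad, which is still within about 1 mm at the fork.
- **Push on the stop:** the tool stopped moving at 380.5 mm while the measured push rose to 17 N. Allowing for the clip and the pipette's weight, about 10 to 16 N of that was on the stop. The clip's own resistance was not clearly visible in the readings.
- **Hook height:** about 8.5 to 9 mm above `empty_place`, worked out from the tool height at the stop.
- **After letting go:** brightness profiles along the pipette in the side view were unchanged after release and after lifting the gripper away, so it stayed put and upright. Its blue button was not detected in the last picture, so that cross-check is missing.

**What went wrong:**
- **Collision with the bar:** on the first approach I set the gripper height 18 mm too low and the open fingers struck the head's bar. The measured wrist force was about 70 N and may have been higher between readings. The head turned about 2.3 rad, in the direction it needed to go. I could not tell whether this counts against the 40 N limit on the arm or gripper body.
- **Pipette tilt:** while feeling for the fork's plate I slipped the pipette about 0.03 rad in the grip. I tilted the tool to bring it upright before inserting it.
- **Camera disagreement:** at first the two cameras appeared to disagree by 9 mm. I settled the positions by gripping the bar and by touching the fork.

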